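Hook a shelf bracket into a slotted upright and press it down until it locks

TASK

Hang the steel shelf bracket with the two hooks on the slotted upright: put its hooks fully into the top two slots, then press it down until the spring catch snaps and the bracket is all the way home, level and locked. Work gently, so that hooks and slots are never forced hard, leave the other things on the bench where they are, and let go of the bracket at the end.

Things in the scene. Friction and masses are not known exactly. Their poses are not given: they have to be found in the camera images.
- bracket: Plain steel shelf bracket with two hooks, 0.28 kg, standing on its flat arm. Origin: bottom edge of the mounting face, mid-width; x points out of that face (at the upright when hung), z up. Back plate x -6 to 0 mm, 36 wide, 84 tall; arm x -120 to 0, 40 wide, 6 thick; on it a rib 14 thick (y -7 to 7), x -77 to -6, level top at z 72, in front sloping down to x -108.
- rib_grip (a point): Place to grasp the bracket from above, across y: middle of its 14 mm thick rib, 55 mm from the mounting face, 42 mm above the arm's underside and 30 mm under the rib's top, near the centre of mass. Axes as the bracket's.
- upper_hook (a point): Neck of the upper hook, in the mounting face at z 65 mm. Hooks are 6 mm thick (y) and reach 12 mm out of the face. Neck: 10 mm high, 5.5 mm long; behind it a tongue from the neck's top (z 70) down to z 46, x 5.5 to 9, with a round tooth of radius 3 at x 9, z 49 on its foot. Lower hook: the same, 40 mm lower. Axes as the bracket's.
- upright: Post of a grey steel slotted upright, screwed to the bench: 78 mm wide, 202 tall, foot plate 112 x 90 x 6 mm reaching 46 mm in front. Between its cheeks is clamped a 46 mm wide bare metal slotted strip, which sits up to 12 mm left or right of the middle (not measured: see or feel). Origin: bench height, in the plane of the strip's front face, middle of the post; x points into the face, away from the robot; z up.
- top_slot (a point): In the strip's front face, middle of the post, at the height of the top slot's centre, 177 mm above the bench. The strip is 4 mm thick, hollow behind, with a column of four slots at 40 mm pitch, all smooth plated, each 9 mm wide and 34 tall (top one z 160 to 194, second z 120 to 154); hooks have 1.5 mm play either side. The column is centred in the strip, so up to 12 mm left or right of this point (y). Axes as the post's.
- seat (a point): Where the bracket's origin lies when locked (but for the strip's unknown y offset): in the front face, 100 mm above the bench, axes as the post's. Hooks enter with the bracket 14 to 24 mm above the seat and are in when the faces touch. Lowered, it stops on a spring roller about 10 mm above the seat; a push of about 8 to 15 N takes it past, to a hard stop at 0. Play of 1.5 mm in x: it may droop 0.04 rad.
- catch (a joint): Spring roller inside the strip, 154 mm above the bench, which snaps over the upper hook's tooth: travel in m, 0 = fully out (before use, and again when locked), about 0.001 to 0.003 while the tooth passes. Spring about 7.5 N at 0, rising 1.5 N per mm.
- brace: Plain corner brace of the same steel, not for this job: lower (64 mm tall, arm 100 mm) and without hooks. Origin as the bracket's. Loose; leave it.
- spool: Wick spool, 54 mm across, 62 mm tall, left of the upright. Bystander.
- driver: Screwdriver, 210 mm long, 25 mm thick, lying right of the upright. Bystander.

How it is judged (in metres and radians):
On the way, in this order (a step that is already met when the one before it is completed fails the run):
1. the bracket is lifted off the bench (height (world z) of bracket above 0.05 m), for 0.1 s.
2. both hooks are fully in the top two slots, the bracket not yet pressed down (mounting face within 4 mm of the front face, 4 to 25 mm above the seat) (x of bracket in the frame of seat above -0.004 m and z of bracket in the frame of seat between 0.004 and 0.025 m and y of bracket in the frame of seat between -0.016 and 0.016 m), for 0.1 s.
At the end, for the whole second after the job is handed in: The bracket hangs by both hooks in the top two slots, its origin within 3 mm of the seat in height (4 mm below at most), 4 mm in depth and 16 mm sideways (the strip may be off the middle), upright within 0.08 rad; the catch is out again (under 1.5 mm), the bracket is at rest and released (x of bracket in the frame of seat between -0.004 and 0.003 m and z of bracket in the frame of seat between -0.004 and 0.003 m and y of bracket in the frame of seat between -0.016 and 0.016 m and angle between the z axis of bracket and the z axis of seat, either way round below 0.08 rad and value of joint catch below 0.0015 m and linear speed of bracket below 0.01 m/s and contact force between bracket and the fingers below 0.1 N); the robot touches nothing.
It fails at once if bracket and upright are forced together with more than 80 N (contact force between bracket and upright above 80 N).
It fails at once if one of the other things on the bench is moved by more than 30 mm (distance of any of brace, spool, driver from where it was at the start of the episode above 0.03 m).
It also fails if it takes over 72 s, if anything falls off the work surface, if the arm or the gripper's body presses on something with over 40 N, if the wrist force passes 120 N, or if a joint passes its speed limit or range.

ROBOT

A 6-joint arm with a two-finger parallel gripper is mounted at the origin on the work surface; the furniture and walls round the work are solid. World frame = base frame: x ahead of the robot, y to its left, z up, the work surface at z = 0. Lengths are in mm, angles in rad, forces in N, time in s.
With the tool pointing down it reaches from about 275 to 1000 mm from the base axis. Payload 8.4 kg.
Tool frame: the origin (TCP) lies at the very end of the fingers, on their centre line; the grasp point (between the pads) lies 19 mm behind it (r.tcp_to_grasp is the distance from the TCP to the grasp point, in mm); z points along the fingers, y is the line along which they close (so a half turn about z gives the same grasp; the last joint's range is limited). The gripper opens to 85 mm and grips with 20 to 120 N. Pads are 22 mm wide; open, the fingers measure 114 mm over their backs; the gripper's body (76 mm by 85 mm) begins 54 mm behind the grasp point. The pads swing forward as they close: fully open they stand 13 mm farther back than shut.
Start: joints at [1.31, 0.353, 1.633, -0, 1.155, -0.002], TCP at [159.949, 604.189, 231.281] pointing down, gripper open.
Joint ranges: [-2.63, 2.63], [-0.92, 2.1], [0.06, 2.66], [-1.3, 4.44], [0, 2.69], [-3.02, 3.02]. Speed limits (rad/s): [2.22, 2.22, 2.79, 3.14, 3.14, 3.14].

INTERFACE

Orientations are given as [roll, pitch, yaw] about the fixed x, y, z axes, in that order (R = Rz(yaw) Ry(pitch) Rx(roll)).
In Python, from rig import r gives the robot as it stands. The module is installed in compiled form; this text tells all that it offers.
- The arm moves only by the tool play_rows, never from a script. Its argument "rows" is a list of rows, each an object with "dp": the shift along the tool's x, y, z in units of 40 mm (1.0 is 40 mm), a list of three; "turn": the turn, a rotation vector about the tool's x, y, z in units of 6 degrees (1.0 is 6 degrees), a list of three; "fingers": the closure, from 0 (fully open) to 1 (shut). In form: [{"dp": [tx, ty, tz], "turn": [wx, wy, wz], "fingers": fingers}, ...]. A call has 1 to 5 rows; each row shifts and turns the commanded pose from where the row before left it, along the tool's axes as they then stand; what a row does not reach is not made up. A row lasts 1/12 s, in which the tool goes at most 41.7 mm and 7.16 degrees, less where a joint would pass 70% of its speed; a pose out of reach is approached as far as the arm can. A call is refused whole if a number of a shift passes 1 or a number of a turn 1, either way. A call with a gripper value outside its range is refused whole. The fingers move at their own pace and stop on an object; "force" is the grip in N (left out, the last holds). Time passes only in rows, so rows that do not move let the fingers close. It gives the time, the measured TCP pose, the force, the opening and the grip force at its end, in the units of the state.
- r.sense(): the state, without advancing time (a new reading comes with each control period).
- r.grab_frame(name): name is "side" or "top"; returns a dict with "pixels" (384x512x3 uint8, red, green, blue), "fx", "fy", "cx", "cy" (pixels), "dist" ([k1, k2, p1, p2, k3] as OpenCV has them; the pictures are not rectified), "pose" (4x4, takes a point from camera to world coordinates). Camera axes: x right, y down, z forward; pixel columns grow to the right and rows downward; lengths in mm; the calibration is good to about 2 mm. A picture is of the moment at which its call begins. There is no depth.
- r.sign_off(): hands the job in; it is judged then, once.
The state is a dict: "clock": time; "qpos": joint angles; "qvel": joint speeds; "joint_efforts": joint torques, N m; "eef_pos": TCP position; "tcp_rot": TCP orientation; "contact_force": force on the tool from outside, world axes, zero at the start; "wrist_torque": the same for the moment, N m; "opening": opening from 0.0 (shut) to 1.0 (fully open); "grasp_force": force on a finger pad.
Only numpy, scipy, OpenCV 4.12 (cv2) and the standard library are available. Lean on these libraries where they do the work, as an engineer would, in place of code of your own. Each camera call takes 0.05 s, during which the arm holds its last target. There are 200 camera calls.

## Working session

There is one attempt and no reset: what is moved stays moved. The work goes in short steps, Python scripts to look and compute and a tool call to move; the robot and the scene stay as the last step left them, time stands still between calls to the robot, and variables do not carry over. Pictures are saved under pics/ and viewed, at most 10 in all, crops included, and the job is handed in when it is done.

Besides the shell and the picture viewer there is one more tool, called after "Request:" in YAML: its name, and indented under it one key for each argument. play_rows: Moves the arm, as the interface text tells. Its arguments: {"type":"object","properties":{"rows":{"type":"array"},"force":{"type":"number"}},"required":["rows"]}

```bash
mkdir -p pics; cat > h.py <<'E'
import numpy as np,cv2,json
from rig import r
def snap(n,f):
    d=r.grab_frame(n); cv2.imwrite(f'pics/{f}.png',cv2.cvtColor(d['pixels'],cv2.COLOR_RGB2BGR))
    np.savez(f'pics/{f}.npz',**d); return d
def K(d): return np.array([[d['fx'],0,d['cx']],[0,d['fy'],d['cy']],[0,0,1]],float)
def proj(d,P):
    T=np.linalg.inv(d['pose']); rv=cv2.Rodrigues(T[:3,:3])[0]
    return cv2.projectPoints(np.array(P,float).reshape(-1,3),rv,T[:3,3],K(d),np.array(d['dist'],float))[0].reshape(-1,2)
def onplane(d,uv,z=None,x=None):
    n=cv2.undistortPoints(np.array(uv,float).reshape(-1,1,2),K(d),np.array(d['dist'],float)).reshape(-1,2)
    R=d['pose'][:3,:3];t=d['pose'][:3,3]; v=np.c_[n,np.ones(len(n))]@R.T
    s=(z-t[2])/v[:,2] if z is not None else (x-t[0])/v[:,0]
    return t+v*s[:,None]
E
python3 - <<'E'
from h import *
for n in('side','top'):
    d=snap(n,n+'0'); print(n,d['fx'],d['dist'],np.round(d['pose'],3).tolist())
s=r.sense(); print(s)
a=cv2.imread('pics/side0.png');b=cv2.imread('pics/top0.png')
for n,i in(('s',a),('t',b)): cv2.imwrite(f'pics/{n}0b.png',cv2.resize(i,(800,600),interpolation=cv2.INTER_CUBIC))
E
```

```text
side 445.2505592789399 [-0.06014644  0.          0.          0.          0.        ] [[1.0, -0.007, -0.012, 523.896], [0.004, -0.688, 0.726, -725.387], [-0.014, -0.726, -0.688, 909.64], [0.0, 0.0, 0.0, 1.0]]
top 364.38769949081234 [-0.0652955  0.         0.         0.         0.       ] [[-0.007, -0.988, 0.156, 363.114], [-1.0, 0.005, -0.015, 128.565], [0.014, -0.156, -0.988, 1078.708], [0.0, 0.0, 0.0, 1.0]]
{'clock': 0.1, 'qpos': array([ 1.30960626e+00,  3.53583076e-01,  1.63407615e+00,  1.30852946e-05,
        1.15519521e+00, -2.40545346e-03]), 'qvel': array([-0.00099722,  0.00070769, -0.00117304, -0.00212487, -0.00178634,
        0.00047995]), 'joint_efforts': array([-2.32120465e-04, -6.06356978e+01, -3.42823899e+01, -2.46821529e-06,
        3.79646124e-03, -1.68022933e-05]), 'eef_pos': array([159.82792155, 603.76769639, 230.6271255 ]), 'tcp_rot': array([-3.14033090e+00, -1.49998558e-05,  2.88280274e+00]), 'contact_force': array([ 0.69363505, -0.57211833,  0.30701492]), 'wrist_torque': array([0.03452804, 0.0088189 , 0.02010578]), 'grasp_force': 0.0, 'opening': 0.9986717870429653}
```

View pics/s0b.png

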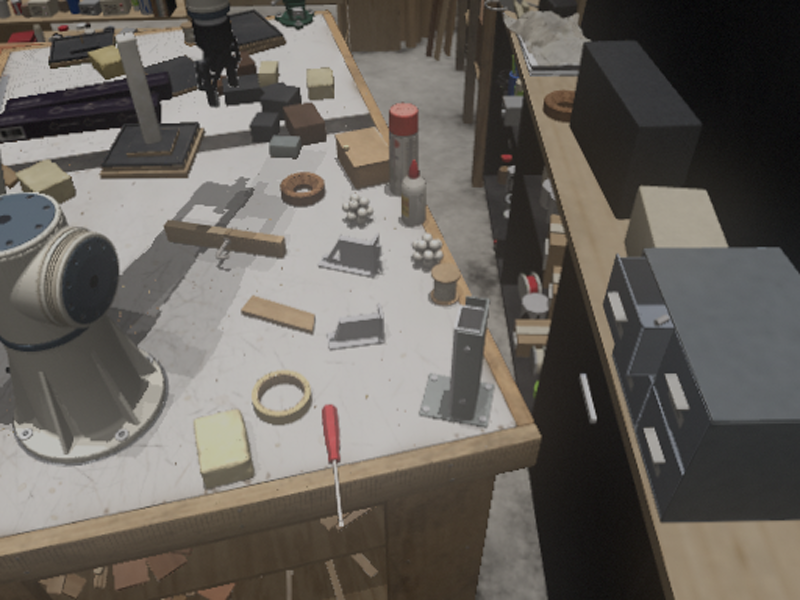

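View pics/t0b.png

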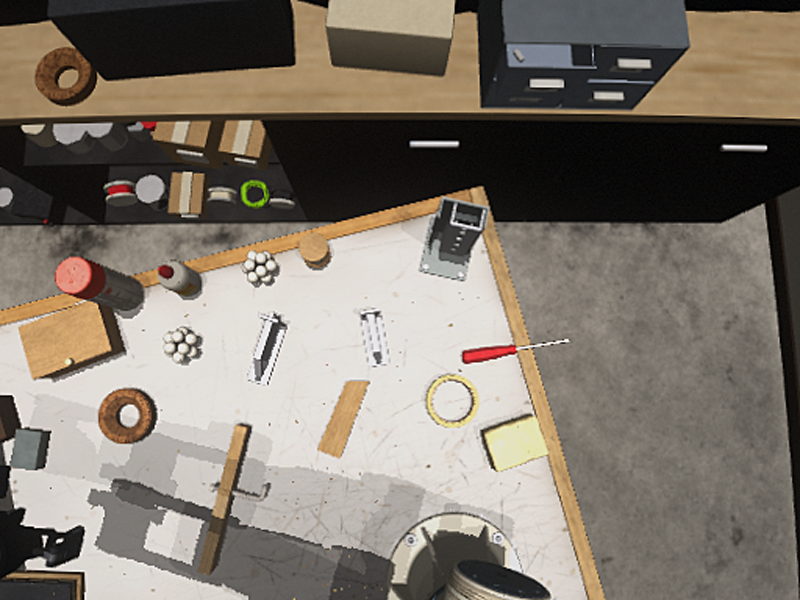

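The big pictures show two brackets: the larger one at top-picture (265,348) and the smaller at (373,337), both in 800x600 scale. The upright is at (455,235). I'll enlarge both views.

```bash
python3 - <<'E'
import cv2,numpy as np
a=cv2.imread('pics/top0.png')[115:255,150:330];cv2.imwrite('pics/tc.png',cv2.resize(a,None,fx=4.4,fy=4.2,interpolation=cv2.INTER_CUBIC))
s=cv2.imread('pics/side0.png')
l=cv2.resize(s[140:230,195:255],None,fx=6.6,fy=6.6,interpolation=cv2.INTER_CUBIC)
q=cv2.resize(s[185:275,262:322],None,fx=6.6,fy=6.6,interpolation=cv2.INTER_CUBIC)
cv2.imwrite('pics/sc.png',np.hstack([l,q]))
E
```

```text
(no output)
```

View pics/tc.png

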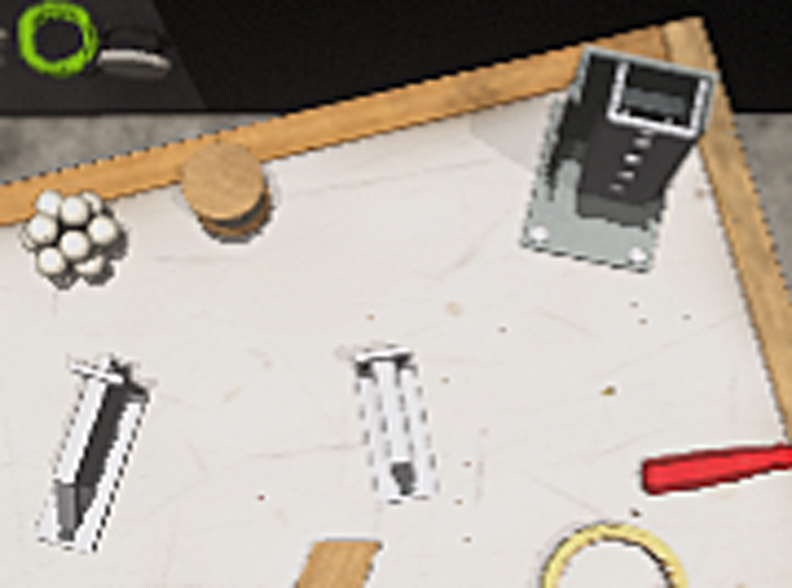

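View pics/sc.png

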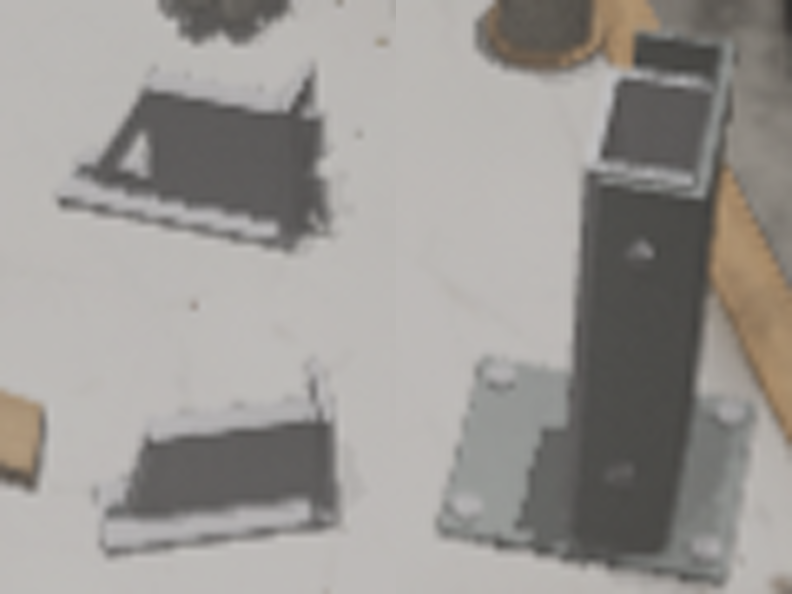

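```bash
cat > m.py <<'E'
from h import *
T=lambda X,Y:(150+(X+.5)/4.4-.5,115+(Y+.5)/4.2-.5)
S1=lambda X,Y:(195+(X+.5)/6.6-.5,140+(Y+.5)/6.6-.5)
S2=lambda X,Y:(262+(X-396+.5)/6.6-.5,185+(Y+.5)/6.6-.5)
dt=dict(np.load('pics/top0.npz'));ds=dict(np.load('pics/side0.npz'))
E
python3 - <<'E'
from m import *
from scipy.optimize import least_squares
top=[((-120,20,3),(38,540)),((-120,-20,3),(97,552)),((-77,7,72),(57,483)),((-77,-7,72),(78,487)),((-3,18,84),(70,368)),((0,-20,3),(152,390))]
side=[((-120,-20,0),(60,205)),((0,-20,0),(293,250)),((-77,7,72),(152,68)),((-77,-7,72),(140,93)),((-3,18,84),(313,68))]
def pts(p,L):
    c,s=np.cos(p[2]),np.sin(p[2]);return [(p[0]+c*x-s*y,p[1]+s*x+c*y,z) for (x,y,z),_ in L]
def f(p):
    return np.r_[proj(dt,pts(p,top))-[T(*q) for _,q in top],proj(ds,pts(p,side))-[S1(*q) for _,q in side]].ravel()
o=least_squares(f,[500,200,0],loss='soft_l1',x_scale=[100,100,1]);print('bracket',o.x);print(f(o.x).reshape(-1,2).round(1).tolist())
print('foot top',onplane(dt,[T(522,245),T(650,270)],z=6).round(1).tolist())
print('foot side',onplane(ds,[S2(480,358),S2(437,530),S2(725,580),S2(755,400)],z=6).round(1).tolist())
print('top rim',onplane(dt,[T(583,48),T(713,72),T(697,135),T(612,122),T(622,60)],z=202).round(1).tolist())
print('side rim',onplane(ds,[S2(735,35),S2(612,75),S2(590,170),S2(705,190),S2(625,78),S2(720,90)],z=202).round(1).tolist())
E
```

```text
bracket [ 4.74975753e+02  3.24857509e+02 -2.89709944e-01]
[[0.3, -0.6], [-0.1, 0.4], [-0.5, -0.9], [-0.5, -0.4], [0.1, -0.8], [-0.2, -0.3], [-0.9, 0.9], [-0.0, 1.0], [-0.6, 0.7], [-0.4, -0.3], [-1.0, -0.5]]
foot top [[570.5, 54.6, 6.0], [552.0, -32.5, 6.0]]
foot side [[569.9, 54.5, 6.0], [550.5, -32.1, 6.0], [658.6, -56.6, 6.0], [678.7, 31.5, 6.0]]
top rim [[652.4, 31.3, 202.0], [637.4, -42.7, 202.0], [598.6, -32.1, 202.0], [606.7, 15.9, 202.0], [644.9, 9.2, 202.0]]
side rim [[654.9, 34.5, 202.0], [610.1, 14.5, 202.0], [599.7, -31.7, 202.0], [637.6, -41.4, 202.0], [614.6, 13.0, 202.0], [647.0, 6.6, 202.0]]
```

```bash
python3 - <<'E'
import cv2
a=cv2.imread('pics/top0.png')[125:175,275:320];cv2.imwrite('pics/tu.png',cv2.resize(a,None,fx=12,fy=12,interpolation=cv2.INTER_CUBIC))
E
```

```text
(no output)
```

View pics/tu.png

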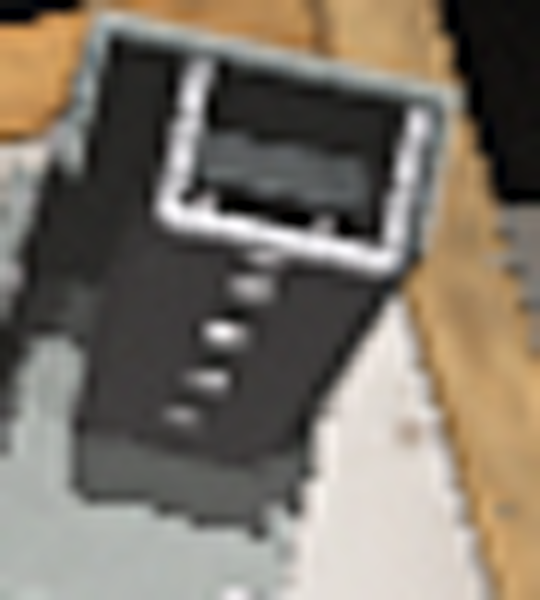

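The top crop shows the white strip rim running from (160,215) to (405,268). The bright slot sills are at (252,287), (225,332), (208,380) and (182,414), right of the post's middle.

```bash
python3 - <<'E'
from m import *
yaw=-.216;o=np.array([605.7,1.2,0]);X=np.array([np.cos(yaw),np.sin(yaw),0]);Y=np.array([-X[1],X[0],0])
U=lambda a,b:(275+(a+.5)/12-.5,125+(b+.5)/12-.5)
def pl(uv):
    a=onplane(dt,uv,z=0);c=dt['pose'][:3,3]
    for p in a:
        v=p-c;q=c+v*(((o-c)@X+1)/(v@X));print(((q-o)@Y).round(1),q[2].round(1))
pl([U(252,287),U(225,332),U(208,380),U(182,414),U(160,215),U(405,268),U(90,40)])
E
```

```text
-7.9 161.6
-7.4 121.6
-9.3 77.3
-7.7 40.6
17.1 200.0
-35.1 199.0
42.5 300.0
```

Request:
play_rows:
  rows:
    - {"dp":[-0.8,-0.45,0],"turn":[0,0,0.3],"fingers":0}
    - {"dp":[-0.8,-0.45,0],"turn":[0,0,0],"fingers":0}
    - {"dp":[-0.8,-0.45,0],"turn":[0,0,0],"fingers":0}
    - {"dp":[-0.8,-0.45,0],"turn":[0,0,0],"fingers":0}
    - {"dp":[-0.8,-0.45,0],"turn":[0,0,0],"fingers":0}

```text
clock: 0.52
eef_pos: [289.0, 471.5, 231.0]
tcp_rot: [-3.141, -0.0, 2.852]
contact_force: [1.8, 0.7, 0.1]
opening: 1.004
grasp_force: 0.0
```

Request:
play_rows:
  rows:
    - {"dp":[-0.8,-0.45,0],"turn":[0,0,0],"fingers":0}
    - {"dp":[-0.8,-0.45,0],"turn":[0,0,0],"fingers":0}
    - {"dp":[-0.8,-0.45,0],"turn":[0,0,0],"fingers":0}
    - {"dp":[-0.8,-0.4,0],"turn":[0,0,0],"fingers":0}
    - {"dp":[-0.8,-0.4,0],"turn":[0,0,0],"fingers":0}

```text
clock: 0.93
eef_pos: [417.8, 343.2, 231.1]
tcp_rot: [-3.141, -0.0, 2.851]
contact_force: [0.2, 1.6, -0.7]
opening: 1.0
grasp_force: 0.0
```

```bash
cat >> h.py <<'E'
from scipy.spatial.transform import Rotation as Ro
def go(p,yaw):
    s=r.sense();R=Ro.from_euler('xyz',s['tcp_rot']);G=Ro.from_euler('xyz',[np.pi,0,yaw])
    print('t',s['clock'],'pos',s['eef_pos'].round(2),'rot',s['tcp_rot'].round(4),'F',s['contact_force'].round(1),'M',s['wrist_torque'].round(2),'open',round(s['opening'],3),'g',round(s['grasp_force'],1),'q6',s['qpos'][5].round(2))
    print('dp',(R.inv().apply(np.array(p)-s['eef_pos'])/40).round(3),'turn',np.degrees((R.inv()*G).as_rotvec()/6).round(3))
E
python3 -c "
from h import *
go([422.3,340.6,23],2.8519)"
```

```text
t 0.9333 pos [417.84 343.18 231.15] rot [-3.1413e+00 -2.0000e-04  2.8514e+00] F [ 0.2  1.6 -0.7] M [ 0.07 -0.08 -0.02] open 1.0 g 0.0 q6 -0.6
dp [-0.126 -0.028  5.204] turn [-0.003 -0.002 -0.005]
```

Request:
play_rows:
  rows:
    - {"dp":[-0.12,-0.03,0.8],"turn":[0,0,0],"fingers":0}
    - {"dp":[0,0,0.9],"turn":[0,0,0],"fingers":0}
    - {"dp":[0,0,0.9],"turn":[0,0,0],"fingers":0}
    - {"dp":[0,0,0.9],"turn":[0,0,0],"fingers":0}
    - {"dp":[0,0,0.7],"turn":[0,0,0],"fingers":0}

```text
clock: 1.35
eef_pos: [420.4, 341.2, 60.7]
tcp_rot: [-3.14, -0.001, 2.851]
contact_force: [0.9, 0.1, 0.1]
opening: 1.001
grasp_force: 0.0
```

Request:
play_rows:
  rows:
    - {"dp":[0,0,0.5],"turn":[0,0,0],"fingers":0}
    - {"dp":[0,0,0.5],"turn":[0,0,0],"fingers":0}
    - {"dp":[0,0,0],"turn":[0,0,0],"fingers":0.4}
    - {"dp":[0,0,0],"turn":[0,0,0],"fingers":0.5}

```text
clock: 1.68
eef_pos: [420.5, 341.6, 22.5]
tcp_rot: [-3.139, -0.002, 2.851]
contact_force: [0.1, -0.5, 0.6]
opening: 0.748
grasp_force: 0.0
```

```bash
python3 -c "
from h import *
go([422.3,340.6,23],2.8519)"
```

```text
t 1.6833 pos [420.54 341.65  22.51] rot [-3.1393e+00 -1.6000e-03  2.8513e+00] F [ 0.1 -0.5  0.6] M [ 0.    0.02 -0.02] open 0.748 g 0.0 q6 -0.6
dp [-0.05  -0.013 -0.012] turn [-0.022 -0.015 -0.006]
```

Request:
play_rows:
  rows:
    - {"dp":[-0.05,0,0],"turn":[0,0,0],"fingers":0.7}
    - {"dp":[0,0,0],"turn":[0,0,0],"fingers":1}
    - {"dp":[0,0,0],"turn":[0,0,0],"fingers":1}
    - {"dp":[0,0,0],"turn":[0,0,0],"fingers":1}
    - {"dp":[0,0,0],"turn":[0,0,0],"fingers":1}
  force: 90

```text
clock: 2.1
eef_pos: [423.9, 342.2, 24.5]
tcp_rot: [3.14, 0.001, 2.851]
contact_force: [-0.5, -0.8, 6.1]
opening: 0.151
grasp_force: 87.8
```

Request:
play_rows:
  rows:
    - {"dp":[0,0,0],"turn":[0,0,0],"fingers":1}
    - {"dp":[0,0,0],"turn":[0,0,0],"fingers":1}
    - {"dp":[0,0,0],"turn":[0,0,0],"fingers":1}

```text
clock: 2.35
eef_pos: [423.9, 342.2, 24.5]
tcp_rot: [3.14, 0.001, 2.851]
contact_force: [-0.2, 0.1, 6.5]
opening: 0.152
grasp_force: 87.8
```

```bash
python3 -c "
from h import *
go([422.3,340.6,23],2.8519)"
```

```text
t 2.35 pos [423.85 342.16  24.54] rot [3.1401e+00 1.2000e-03 2.8514e+00] F [-0.2  0.1  6.5] M [-0.26  0.03 -0.01] open 0.152 g 87.8 q6 -0.6
dp [ 0.026 -0.048  0.038] turn [ 0.014  0.011 -0.004]
```

Request:
play_rows:
  rows:
    - {"dp":[0,0,-0.3],"turn":[0,0,0],"fingers":1}
    - {"dp":[0,0,-0.6],"turn":[0,0,0],"fingers":1}
    - {"dp":[0,0,-0.8],"turn":[0,0,0],"fingers":1}
    - {"dp":[0,0,-0.8],"turn":[0,0,0],"fingers":1}
    - {"dp":[0,0,-0.5],"turn":[0,0,-0.7],"fingers":1}

```text
clock: 2.77
eef_pos: [423.8, 342.2, 147.1]
tcp_rot: [3.139, 0.002, 2.924]
contact_force: [0.4, 1.1, -2.1]
opening: 0.154
grasp_force: 88.0
```

```bash
python3 -c "
from h import *
go([500.5,16.1,145],2.925)"
```

```text
t 2.7667 pos [423.78 342.22 147.11] rot [3.1392e+00 1.8000e-03 2.9237e+00] F [ 0.4  1.1 -2.1] M [ 0.05  0.01 -0.01] open 0.154 g 88.0 q6 -0.68
dp [-3.635 -7.546  0.042] turn [ 0.023  0.018 -0.012]
```

Request:
play_rows:
  rows:
    - {"dp":[-0.2,-0.5,0],"turn":[0,0,0],"fingers":1}
    - {"dp":[-0.4,-0.8,0],"turn":[0,0,0],"fingers":1}
    - {"dp":[-0.4,-0.8,0],"turn":[0,0,0],"fingers":1}
    - {"dp":[-0.4,-0.8,0],"turn":[0,0,0],"fingers":1}
    - {"dp":[-0.4,-0.8,0],"turn":[0,0,0],"fingers":1}

```text
clock: 3.18
eef_pos: [461.4, 180.2, 144.3]
tcp_rot: [3.141, 0.001, 2.925]
contact_force: [1.6, 0.3, -2.3]
opening: 0.149
grasp_force: 88.1
```

Request:
play_rows:
  rows:
    - {"dp":[-0.4,-0.8,0],"turn":[0,0,0],"fingers":1}
    - {"dp":[-0.4,-0.8,0],"turn":[0,0,0],"fingers":1}
    - {"dp":[-0.4,-0.8,0],"turn":[0,0,0],"fingers":1}
    - {"dp":[-0.4,-0.8,0],"turn":[0,0,0],"fingers":1}
    - {"dp":[-0.2,-0.6,0],"turn":[0,0,0],"fingers":1}

```text
clock: 3.6
eef_pos: [500.0, 15.2, 144.4]
tcp_rot: [-3.142, 0.002, 2.924]
contact_force: [0.1, -0.0, -2.6]
opening: 0.151
grasp_force: 88.1
```

Request:
play_rows:
  rows:
    - {"dp":[0,0,0],"turn":[0,0,0],"fingers":1}
    - {"dp":[0,0,0],"turn":[0,0,0],"fingers":1}

```text
clock: 3.77
eef_pos: [499.1, 16.5, 144.0]
tcp_rot: [3.141, 0.0, 2.922]
contact_force: [-0.8, 1.3, -2.3]
opening: 0.151
grasp_force: 88.4
```

```bash
python3 - <<'E'
from h import *
go([500.5,16.1,145],2.925)
snap('side','s1');snap('top','t1')
s=cv2.imread('pics/s1.png');t=cv2.imread('pics/t1.png')
f=lambda a:cv2.resize(a,None,fx=6,fy=6,interpolation=cv2.INTER_CUBIC)
cv2.imwrite('pics/c1.png',np.hstack([f(s[165:265,255:320]),f(t[115:215,255:320])]))
E
```

```text
t 3.7667 pos [499.13  16.51 144.01] rot [3.1414e+00 2.0000e-04 2.9218e+00] F [-0.8  1.3 -2.3] M [0.07 0.07 0.04] open 0.151 g 88.4 q6 -1.32
dp [-0.036 -0.002 -0.025] turn [ 0.002  0.002 -0.031]
```

View pics/c1.png

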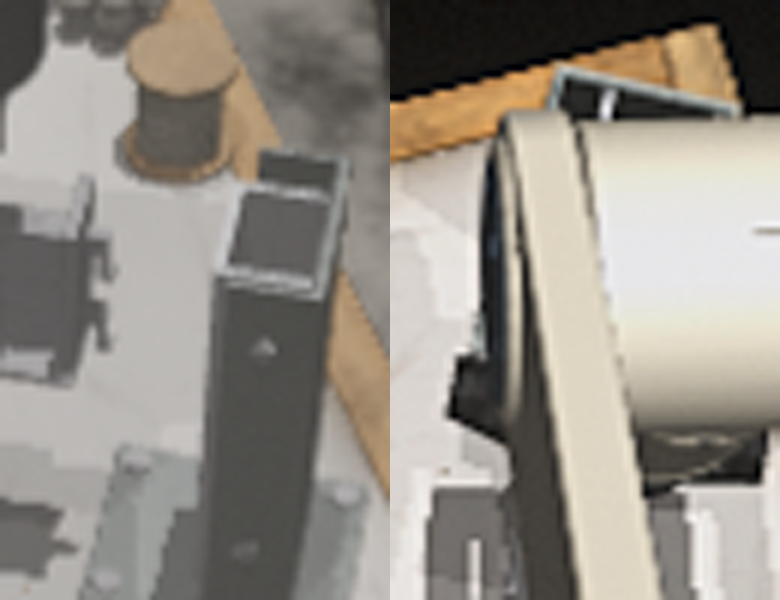

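```bash
python3 - <<'E'
from h import *
d=dict(np.load('pics/s1.npz'));y=-.2176;t=np.array([499.13,16.51,144.01])
R=Ro.from_euler('z',y).as_matrix()
for bx,bz in((54,24.5),(55,23)):
  o=t+R@[bx,0,-bz]
  P=[(0,18,84),(-6,18,84),(0,-18,84),(0,-20,0),(12,-3,49),(9,-3,70),(12,-3,9),(9,-3,30),(-77,-7,72)]
  q=proj(d,[o+R@np.array(p) for p in P]);print(((q-[255,165]+.5)*6-.5).round(0).tolist())
u=dict(np.load('pics/s1.npz'));Rp=Ro.from_euler('z',-.216).as_matrix()
print(((proj(d,[np.array([605.7,1.2,0])+Rp@np.array(p,float) for p in [(0,-39,202),(0,39,202),(0,15,202),(0,-39,6)]])-[255,165]+.5)*6-.5).round(0).tolist())
E
```

```text
[[96.0, 172.0], [80.0, 170.0], [78.0, 237.0], [74.0, 391.0], [114.0, 279.0], [108.0, 239.0], [112.0, 349.0], [106.0, 311.0], [-113.0, 210.0]]
[[98.0, 170.0], [83.0, 167.0], [80.0, 234.0], [77.0, 388.0], [117.0, 276.0], [111.0, 237.0], [115.0, 347.0], [109.0, 309.0], [-111.0, 208.0]]
[[213.0, 285.0], [244.0, 144.0], [235.0, 186.0], [191.0, 610.0]]
```

Request:
play_rows:
  rows:
    - {"dp":[-0.3,0,0],"turn":[0,0,-0.03],"fingers":1}
    - {"dp":[-0.35,0,0],"turn":[0,0,0],"fingers":1}
    - {"dp":[-0.25,0,0],"turn":[0,0,0],"fingers":1}
    - {"dp":[0,0,0],"turn":[0,0,0],"fingers":1}
    - {"dp":[0,0,0],"turn":[0,0,0],"fingers":1}

```text
clock: 4.28
eef_pos: [534.7, 10.6, 143.1]
tcp_rot: [-3.142, -0.0, 2.929]
contact_force: [0.0, -0.0, -2.9]
opening: 0.16
grasp_force: 88.4
```

Request:
play_rows:
  rows:
    - {"dp":[-0.05,0,0],"turn":[0,0,0],"fingers":1}
    - {"dp":[-0.05,0,0],"turn":[0,0,0],"fingers":1}
    - {"dp":[-0.05,0,0],"turn":[0,0,0],"fingers":1}
    - {"dp":[0,0,0],"turn":[0,0,0],"fingers":1}

```text
clock: 4.62
eef_pos: [540.5, 8.8, 143.4]
tcp_rot: [3.141, 0.0, 2.928]
contact_force: [0.7, -0.6, -2.5]
opening: 0.149
grasp_force: 88.4
```

```bash
cat >> h.py <<'E'
def post(yaw=-.216,bx=54,bz=24.5):
    s=r.sense();R=Ro.from_euler('z',yaw).as_matrix()
    p=R.T@(s['eef_pos']-[605.7,1.2,100])+[bx,0,-bz]
    print('t',s['clock'],'bracket in seat',p.round(2),'Fpost',(R.T@s['contact_force']).round(1),'M',(R.T@s['wrist_torque']).round(2),'rot',s['tcp_rot'].round(4),'g',round(s['grasp_force'],1),'open',round(s['opening'],3))
E
python3 -c "
from h import *
post()"
```

```text
t 4.6167 bracket in seat [-11.29  -6.53  18.88] Fpost [ 0.8 -0.4 -2.5] M [0.02 0.06 0.06] rot [3.1415e+00 3.0000e-04 2.9279e+00] g 88.4 open 0.149
```

Request:
play_rows:
  rows:
    - {"dp":[0,-0.035,0],"turn":[0,0,0.02],"fingers":1}
    - {"dp":[-0.04,0,0],"turn":[0,0,0],"fingers":1}
    - {"dp":[-0.04,0,0],"turn":[0,0,0],"fingers":1}
    - {"dp":[0,0,0],"turn":[0,0,0],"fingers":1}

```text
clock: 4.95
eef_pos: [543.5, 6.6, 143.4]
tcp_rot: [3.142, 0.0, 2.926]
contact_force: [-0.5, 0.3, -1.7]
opening: 0.153
grasp_force: 88.4
```

```bash
python3 -c "
from h import *
post()"
```

```text
t 4.95 bracket in seat [-7.92 -8.03 18.89] Fpost [-0.6  0.2 -1.7] M [-0.01 -0.01 -0.03] rot [3.1415e+00 4.0000e-04 2.9256e+00] g 88.4 open 0.153
```

Request:
play_rows:
  rows:
    - {"dp":[-0.05,0,0],"turn":[0,0,0],"fingers":1}
    - {"dp":[-0.05,0,0],"turn":[0,0,0],"fingers":1}
    - {"dp":[0,0,0],"turn":[0,0,0],"fingers":1}

```text
clock: 5.2
eef_pos: [547.5, 5.8, 143.4]
tcp_rot: [3.141, 0.0, 2.926]
contact_force: [0.5, -0.0, -2.8]
opening: 0.153
grasp_force: 88.4
```

```bash
python3 -c "
from h import *
post()"
```

```text
t 5.2 bracket in seat [-3.8  -7.94 18.86] Fpost [ 0.4  0.1 -2.8] M [ 0.02  0.07 -0.08] rot [3.1415e+00 5.0000e-04 2.9257e+00] g 88.4 open 0.153
```

Still no force, so the hooks are entering. I'll go on gently until the faces touch.

Request:
play_rows:
  rows:
    - {"dp":[-0.04,0,0],"turn":[0,0,0],"fingers":1}
    - {"dp":[-0.04,0,0],"turn":[0,0,0],"fingers":1}
    - {"dp":[0,0,0],"turn":[0,0,0],"fingers":1}

```text
clock: 5.45
eef_pos: [550.4, 5.2, 143.3]
tcp_rot: [3.142, 0.0, 2.926]
contact_force: [0.1, -0.0, -2.9]
opening: 0.154
grasp_force: 88.3
```

```bash
python3 -c "
from h import *
post()"
```

```text
t 5.45 bracket in seat [-0.84 -7.98 18.78] Fpost [ 0.1 -0.  -2.9] M [ 0.01  0.03 -0.  ] rot [3.1415e+00 1.0000e-04 2.9257e+00] g 88.3 open 0.154
```

Request:
play_rows:
  rows:
    - {"dp":[-0.03,0,0],"turn":[0,0,0],"fingers":1}
    - {"dp":[0,0,0],"turn":[0,0,0],"fingers":1}
    - {"dp":[-0.02,0,0],"turn":[0,0,0],"fingers":1}
    - {"dp":[0,0,0],"turn":[0,0,0],"fingers":1}

```text
clock: 5.78
eef_pos: [550.5, 5.0, 142.8]
tcp_rot: [-3.141, -0.003, 2.926]
contact_force: [-6.4, 1.4, -0.4]
opening: 0.15
grasp_force: 88.8
```

```bash
python3 -c "
from h import *
post()"
```

```text
t 5.7833 bracket in seat [-0.7  -8.07 18.32] Fpost [-6.5 -0.  -0.4] M [-0.01  0.79 -0.11] rot [-3.1413 -0.0033  2.9256] g 88.8 open 0.15
```

Request:
play_rows:
  rows:
    - {"dp":[0.035,0,0],"turn":[0,0,0],"fingers":1}
    - {"dp":[0,0,0.07],"turn":[0,0,0],"fingers":1}
    - {"dp":[0,0,0.06],"turn":[0,0,0],"fingers":1}
    - {"dp":[0,0,0],"turn":[0,0,0],"fingers":1}

```text
clock: 6.12
eef_pos: [550.5, 5.0, 137.5]
tcp_rot: [-3.141, -0.0, 2.926]
contact_force: [-1.8, 0.5, -3.7]
opening: 0.151
grasp_force: 88.3
```

```bash
python3 -c "
from h import *
post()"
```

```text
t 6.1167 bracket in seat [-0.71 -8.07 13.01] Fpost [-1.8  0.1 -3.7] M [0.02 0.29 0.  ] rot [-3.1414e+00 -4.0000e-04  2.9258e+00] g 88.3 open 0.151
```

Request:
play_rows:
  rows:
    - {"dp":[0.02,0,0.05],"turn":[0,0,0],"fingers":1}
    - {"dp":[0,0,0.05],"turn":[0,0,0],"fingers":1}
    - {"dp":[0,0,0],"turn":[0,0,0],"fingers":1}

```text
clock: 6.37
eef_pos: [550.1, 5.3, 134.2]
tcp_rot: [3.142, 0.0, 2.926]
contact_force: [-4.1, 1.5, 2.7]
opening: 0.152
grasp_force: 89.4
```

```bash
python3 -c "
from h import *
post()"
```

```text
t 6.3667 bracket in seat [-1.22 -7.95  9.72] Fpost [-4.4  0.6  2.7] M [0.02 0.34 0.  ] rot [3.1415e+00 2.0000e-04 2.9258e+00] g 89.4 open 0.152
```

Request:
play_rows:
  rows:
    - {"dp":[0,0,0.04],"turn":[0,0,0],"fingers":1}
    - {"dp":[0,0,0.04],"turn":[0,0,0],"fingers":1}
    - {"dp":[0,0,0.04],"turn":[0,0,0],"fingers":1}
    - {"dp":[0,0,0],"turn":[0,0,0],"fingers":1}

```text
clock: 6.7
eef_pos: [549.2, 5.4, 128.8]
tcp_rot: [-3.141, -0.001, 2.926]
contact_force: [-3.3, 2.0, -5.5]
opening: 0.153
grasp_force: 88.4
```

```bash
python3 -c "
from h import *
post()"
```

```text
t 6.7 bracket in seat [-2.05 -8.04  4.31] Fpost [-3.7  1.2 -5.5] M [0.12 0.38 0.04] rot [-3.1414e+00 -1.3000e-03  2.9258e+00] g 88.4 open 0.153
```

Request:
play_rows:
  rows:
    - {"dp":[0,0,0.04],"turn":[0,0,0],"fingers":1}
    - {"dp":[0,0,0.04],"turn":[0,0,0],"fingers":1}
    - {"dp":[0,0,0.03],"turn":[0,0,0],"fingers":1}
    - {"dp":[0,0,0],"turn":[0,0,0],"fingers":1}

```text
clock: 7.03
eef_pos: [550.2, 5.2, 124.7]
tcp_rot: [-3.142, 0.0, 2.926]
contact_force: [-1.4, 0.1, -3.6]
opening: 0.153
grasp_force: 88.3
```

```bash
python3 -c "
from h import *
post()"
```

```text
t 7.0333 bracket in seat [-1.01 -8.02  0.18] Fpost [-1.4 -0.2 -3.6] M [ 0.02  0.34 -0.03] rot [-3.1415e+00  4.0000e-04  2.9258e+00] g 88.3 open 0.153
```

Nearly home; press a little further to feel the hard stop.

Request:
play_rows:
  rows:
    - {"dp":[0,0,0.04],"turn":[0,0,0],"fingers":1}
    - {"dp":[0,0,0.04],"turn":[0,0,0],"fingers":1}
    - {"dp":[0,0,0],"turn":[0,0,0],"fingers":1}

```text
clock: 7.28
eef_pos: [550.5, 5.3, 123.7]
tcp_rot: [3.141, 0.001, 2.925]
contact_force: [-11.5, 1.6, 19.3]
opening: 0.154
grasp_force: 91.6
```

```bash
python3 -c "
from h import *
post()"
```

```text
t 7.2833 bracket in seat [-0.84 -7.83 -0.81] Fpost [-11.5  -0.9  19.3] M [-0.11  0.91 -0.21] rot [3.1411e+00 1.2000e-03 2.9253e+00] g 91.6 open 0.154
```

Request:
play_rows:
  rows:
    - {"dp":[0,0,-0.04],"turn":[0,0,0],"fingers":1}
    - {"dp":[0,0,0],"turn":[0,0,0],"fingers":0.7}
    - {"dp":[0,0,0],"turn":[0,0,0],"fingers":0.5}
    - {"dp":[0,0,0],"turn":[0,0,0],"fingers":0.4}
    - {"dp":[0,0,0],"turn":[0,0,0],"fingers":0.4}

```text
clock: 7.7
eef_pos: [550.5, 5.2, 123.3]
tcp_rot: [3.141, 0.001, 2.926]
contact_force: [0.1, 0.3, 0.3]
opening: 0.598
grasp_force: 0.0
```

```bash
python3 -c "
from h import *
post()"
```

```text
t 7.7 bracket in seat [-0.82 -7.95 -1.19] Fpost [0.  0.3 0.3] M [-0.05 -0.03  0.01] rot [3.1415e+00 8.0000e-04 2.9257e+00] g 0.0 open 0.598
```

Released with no load. Retract upward, then back, and look.

Request:
play_rows:
  rows:
    - {"dp":[0.05,0,-0.5],"turn":[0,0,0],"fingers":0.4}
    - {"dp":[0,0,-0.8],"turn":[0,0,0],"fingers":0.4}
    - {"dp":[0,0,-0.9],"turn":[0,0,0],"fingers":0.4}
    - {"dp":[0.3,0,-0.8],"turn":[0,0,0],"fingers":0.4}
    - {"dp":[0.9,0,0],"turn":[0,0,0],"fingers":0.4}

```text
clock: 8.12
eef_pos: [507.8, 15.7, 249.7]
tcp_rot: [3.139, 0.013, 2.925]
contact_force: [0.2, 0.6, 0.4]
opening: 0.6
grasp_force: 0.0
```

Request:
play_rows:
  rows:
    - {"dp":[0.9,0,0],"turn":[0,0,0],"fingers":0.4}
    - {"dp":[0.9,0,0],"turn":[0,0,0],"fingers":0.4}
    - {"dp":[0.6,0,0],"turn":[0,0,0],"fingers":0.4}
    - {"dp":[0,0,0],"turn":[0,0,0],"fingers":0.4}
    - {"dp":[0,0,0],"turn":[0,0,0],"fingers":0.4}

```text
clock: 8.53
eef_pos: [407.1, 36.7, 243.7]
tcp_rot: [3.141, 0.001, 2.927]
contact_force: [0.9, -0.4, 0.2]
opening: 0.601
grasp_force: 0.0
```

```bash
python3 - <<'E'
from h import *
post()
d=snap('side','s2');s=cv2.imread('pics/s2.png')
R=Ro.from_euler('z',-.216).as_matrix();o=np.array([605.7,1.2,100])+R@[0,-8,0]
print(((proj(d,[o+R@np.array(p,float) for p in [(-120,-20,0),(0,-20,0),(-77,-7,72),(-77,7,72),(-6,-18,84)]])-[225,170]+.5)*6-.5).round(0).tolist())
cv2.imwrite('pics/c2.png',cv2.resize(s[170:265,225:325],None,fx=6,fy=6,interpolation=cv2.INTER_CUBIC))
E
```

```text
t 8.5333 bracket in seat [-147.58   -7.89  119.17] Fpost [ 0.9 -0.2  0.2] M [0.03 0.01 0.06] rot [3.1412e+00 1.5000e-03 2.9265e+00] g 0.0 open 0.601
[[93.0, 368.0], [385.0, 414.0], [202.0, 236.0], [210.0, 211.0], [380.0, 261.0]]
```

View pics/c2.png

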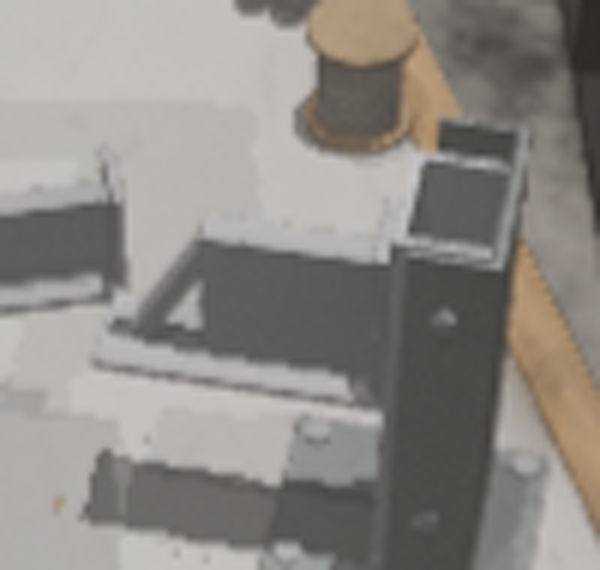

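The bracket hangs flush on the upright. Its arm's front corner is at (95,365) and its rib's front top at (202,237), matching the locked pose predicted at (93,368) and (202,236). The brace and spool look undisturbed.

```bash
python3 -c "
from rig import r
print(r.sign_off())"
```

```text
the job is handed in; nothing more can be done
None
```

The bracket hangs by both hooks in the top two slots, pressed past the spring catch to the hard stop and released; the job is handed in, though sign-off gave no verdict and I could not read the catch joint directly.

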